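# Contact probe off its hanger and onto the ringed spot of a sloping panel

### The job

Lift the cordless contact probe up and off its hanger, carry it to the coated test panel on the sloping rest, and place its spring tip gently inside the printed ring (not on the cross), with the probe square to the panel's sloping face and the spring tip pressed in about halfway, not bottomed. Finish while still holding the probe there in the gripper, steady for the reading: do not put it down or let go. Leave the bottle, the beaker and the timer where they stand.

Things in the scene. Friction and masses are not known exactly. Their poses are not given: they have to be found in the camera images.
- probe: Contact probe, 0.14 kg, hangs tip down in the hanger. Origin: centre of its round black collar's underside; z up along its axis. Collar 40 mm diameter, z 0 to 6 mm. Grey square handle 24x24 mm (flats face x and y), z 6 to 74, cap to 79: grip across either pair of flats from above. Below: metal body 22 mm diameter, 15 mm at z -50, then the 8 mm spring tip, its rounded end at z -70 when free.
- probe_point (a point): The rounded end (4 mm radius) of the spring tip, on the probe's axis, 70 mm below the collar's underside when free.
- probe_tip (a joint): How far the spring tip is pressed into the probe (m): 0 free, 0.012 bottomed; halfway is 0.006. It takes 0.8 N to start and rises by 0.4 N per mm (3.2 N at halfway, 5.6 N at the bottom).
- hanger: Fixed stand, base 110x100 mm. Origin on the worktop, below the probe's axis. Level fork, top 115 mm up, carries the collar on two tines along x, 26 mm apart inside, open to -x; their ends at x -27 mm turn up 8 mm, so lift the probe 10 mm or more before moving it out (or lift it straight up). Post at x +55 mm. Nothing of the stand is above 123 mm.
- sample_rest: Fixed rest, foot 115x150 mm, with a flat white panel 100 mm up the slope x 140 mm wide. Origin on the worktop below the panel's middle; at x = 0 the face is 60 mm up. The face rises towards the body's +x at 25 degrees to the level; its outward normal is (-0.423, 0, 0.906) in the body's frame. Two clips 2 mm thick at the upper edge.
- ring_mark: The spot to touch: black printed ring, 24 mm inside and 28 mm outside diameter, on the panel's face at the middle of its slope. Origin: its centre, on the face; z out of the face (the panel's normal). It may be on the left or the right of the panel.
- cross_mark: The other mark, a printed black cross 26 mm wide, on the other side of the panel; not the spot to touch. Origin at its centre on the face, z out of the face.
- stoppered_bottle: Bystander: clear glass sample bottle with a stopper, 57 mm diameter, 137 mm high, loose. Origin: centre of its underside.
- small_beaker: Bystander: clear plastic beaker, 71 mm wide and high, loose. Origin: centre of its underside.
- bench_timer: Bystander: off-white timer, 54 x 66 x 22 mm, loose. Origin: centre of its underside.
Things that resemble listed ones, but are neither listed nor needed, are in the scene too. Leave any orange look-alike of the hanger alone. Leave any green look-alike of the probe alone.

How it is judged:
On the way:
1. the probe is lifted up and off the hanger, held by the gripper and clear of the stand (distance between probe and hanger above 0.135 m and contact force between probe and the fingers above 1 N and contact force between probe and hanger below 0.05 N), for 0.2 s.
At the end, for the whole second after the job is handed in: Still held in the gripper and steady (under 20 mm/s), the probe's tip end is within 8 mm of the ring's centre (so inside the ring), its axis within 10 degrees of the panel's normal, handle up, the spring tip pressed in 2 to 10.5 mm and pushing on the panel with 0.5 to 8 N, off the hanger (distance between probe_point and ring_mark below 0.008 m and angle between the z axis of probe and the z axis of ring_mark, either way round below 0.175 rad and angle between probe's own z axis and vertical below 1 rad and value of joint probe_tip between 0.002 and 0.0105 m and contact force between probe and sample_rest between 0.5 and 8 N and contact force between probe and the fingers above 1 N and contact force between probe and hanger below 0.05 N and linear speed of probe below 0.02 m/s); the arm keeps its last pose, push and grip.
It fails at once if the probe is rammed against the panel or its rest (over 20 N) (contact force between probe and sample_rest above 20 N).
It fails at once if the bottle, the beaker or the timer is moved by more than 20 mm (distance of any of stoppered_bottle, small_beaker, bench_timer from where it was at the start of the episode above 0.02 m).
It also fails if it takes over 35 s, if anything falls off the work surface, if the arm or the gripper's body presses on something with over 40 N, if the wrist force passes 120 N, or if a joint passes its speed limit or range.

### The arm

A 6-joint arm with a two-finger parallel gripper is mounted at the origin on a cart in front of the work surface, level with it; the furniture and walls round the work are solid. World frame = base frame: x ahead of the robot, y to its left, z up, the work surface at z = 0. Lengths are in m, angles in rad, forces in N, time in s.
With the tool pointing down it reaches from about 0.35 to 0.775 m from the base axis. Payload 7.3 kg.
Tool frame: the origin (TCP) lies midway between the tips of the shut fingers; the grasp point (between the pads) lies 19 mm behind it; z points along the fingers, y is the line along which they close (so a half turn about z gives the same grasp; the last joint's range is limited). The gripper opens to 92 mm and grips with 3 to 60 N. Pads are 19 mm wide; open, the fingers measure 130 mm over their backs; the gripper's body (75 mm by 190 mm) begins 47 mm behind the grasp point.
Start: joints at [1.126, 0.342, 1.524, -0, 1.275, -0.146], TCP at [0.155, 0.502, 0.227] pointing down, gripper open.
Joint ranges: [-2.53, 2.53], [-0.77, 2.02], [0.04, 2.7], [-1, 4.14], [0.28, 2.66], [-3.11, 3.11]. Speed limits (rad/s): [2.57, 2.57, 3.14, 3.14, 3.14, 3.14].

### API

Orientations are given as [roll, pitch, yaw] about the fixed x, y, z axes, in that order (R = Rz(yaw) Ry(pitch) Rx(roll)).
In Python, from cell import robot, read_camera, camera_params, nets gives the robot as it stands. The module is installed in compiled form; this text tells all that it offers.
- The arm moves only by the tool step_arm, never from a script. Its argument "steps" is a list of rows, each an object of numbers: "x", "y", "z": the shift along the tool's x, y, z as a fraction of full scale; "rx", "ry", "rz": the turn, a rotation vector about the tool's x, y, z as a fraction of full scale; "claw": the opening, from -1 (shut) to 1 (fully open). In form: [{"x": .., "y": .., "z": .., "rx": .., "ry": .., "rz": .., "claw": ..}, ...]. A call has 1 to 12 rows; each row is the pose to reach, as a shift and turn from the pose commanded when the call began, along the tool's axes at that moment; what a row does not reach only later rows make up. Full scale, the value 1, is 750 mm for a shift and pi/4 rad for a turn. A row lasts 1/12 s, in which the tool goes at most 41.7 mm and 7.16 degrees, less where a joint would pass 70% of its speed; a pose out of reach is approached as far as the arm can. A call with a number of a shift or a turn outside -1 to 1 is refused whole. A call with a gripper value outside its range is refused whole. The fingers move at their own pace and stop on an object; "squeeze" is the grip in N (left out, the last holds). Time passes only in rows, so rows that repeat a pose let the fingers close. It gives the time, the measured TCP pose, the force, the opening and the grip force at its end, in the units of the state.
- robot.observe(): the state, without advancing time (a new reading comes with each control period).
- read_camera(name): name is "scene" or "side" or "wrist"; returns (picture, depth): 480x640x3 uint8, blue, green, red; 480x640 float32, m along the optical axis (not along the pixel's ray), 0 where there is no reading.
- camera_params(name): a dict with "fx", "fy", "cx", "cy" (pixels), "R" (3x3) and "t" (3): a world point X has camera coordinates R X + t; the wrist camera has in their place "hand_eye" (4x4, takes a point from camera to tool coordinates, whose origin is the TCP and whose axes are the flange's). Camera axes: x right, y down, z forward; pixel columns grow to the right and rows downward; lengths in m; the calibration is good to about 2 mm. A picture is of the moment at which its call begins: read the wrist's pose just before it. camera_params takes no time and is no camera call.
- robot.hand_in(): hands the job in; it is judged then, once.
Trained networks look in the newest picture that a camera, given by its name, has taken for a name from the list of things; names that differ only in an ending like _2 or _b are one class to them, and where a whole thing is asked for, a point or a joint stands for the part that bears it (a point fixed in the world has none). Each returns a list of dicts, best first, with "conf" (0 to 1); they miss things now and then, are a little off and sometimes report something else, mostly with a low value. They report only what shows in the picture. A call takes as long as a camera call. They do not tell look-alikes from the thing itself.
- nets.masks_of(camera, query): "region" (480x640 bool, what is visible of it) and "box" ([left, top, right, bottom] in pixels, round what is visible of it).
- nets.landmark_of(camera, query): "pixel" ([row, column] in pixels: a listed point, or the origin of a listed thing).
The state is a dict: "time": time; "qpos": joint angles; "qvel": joint speeds; "joint_efforts": joint torques, N m; "tool_pos": TCP position; "tool_rot": TCP orientation; "contact_force": force on the tool from outside, world axes, zero at the start; "torque": the same for the moment, N m; "opening": finger opening in m; "grip_force": force on a finger pad.
Only numpy, scipy, OpenCV 4.12 (cv2) and the standard library are available. Lean on these libraries where they do the work, as an engineer would, in place of code of your own. Each camera call takes 0.05 s, during which the arm holds its last target. There are 200 camera calls.

## Working session

There is one attempt and no reset: what is moved stays moved. The work goes in short steps, Python scripts to look and compute and a tool call to move; the robot and the scene stay as the last step left them, time stands still between calls to the robot, and variables do not carry over. Pictures are saved under pics/ and viewed, at most 10 in all, crops included, and the job is handed in when it is done.

Besides the shell and the picture viewer there is one more tool, called after "Call:" as a command line: name --argument value ..., lists and objects as JSON in quotes. step_arm: Moves the arm, as the interface text tells. Its arguments: {"type":"object","properties":{"steps":{"type":"array","items":{"type":"object","properties":{"x":{"type":"number","minimum":-1,"maximum":1},"y":{"type":"number","minimum":-1,"maximum":1},"z":{"type":"number","minimum":-1,"maximum":1},"rx":{"type":"number","minimum":-1,"maximum":1},"ry":{"type":"number","minimum":-1,"maximum":1},"rz":{"type":"number","minimum":-1,"maximum":1},"claw":{"type":"number"}}}},"squeeze":{"type":"number"}},"required":["steps"]}

```bash
mkdir -p pics
cat > h.py <<'E'
import numpy as np, cv2
from scipy.spatial.transform import Rotation as Rt
from cell import robot, read_camera, camera_params, nets
def Tw(s): 
    T=np.eye(4);T[:3,:3]=Rt.from_euler('xyz',s['tool_rot']).as_matrix();T[:3,3]=s['tool_pos'];return T
def cam(name):
    p=camera_params(name)
    if 'hand_eye' in p: C=Tw(robot.observe())@np.array(p['hand_eye'])
    else:
        C=np.eye(4);R=np.array(p['R']);C[:3,:3]=R.T;C[:3,3]=-R.T@np.array(p['t'])
    im,d=read_camera(name); return p,C,im,d
def cloud(p,C,d):
    v,u=np.mgrid[:480,:640]
    P=np.stack([(u-p['cx'])/p['fx']*d,(v-p['cy'])/p['fy']*d,d],-1)
    return P@C[:3,:3].T+C[:3,3]
def proj(p,C,X):
    q=C[:3,:3].T@(np.asarray(X)-C[:3,3]); return q[1]/q[2]*p['fy']+p['cy'],q[0]/q[2]*p['fx']+p['cx']
E
python3 - <<'E'
from h import *
s=robot.observe();print(s['time'],s['tool_pos'],s['tool_rot'],s['opening'])
for c in ['scene','side']:
    p,C,im,d=cam(c);W=cloud(p,C,d);cv2.imwrite(f'pics/{c}0.png',im);np.savez(f'{c}0.npz',im=im,W=W,d=d)
    print(c,C[:3,3].round(3))
    for q in ['probe','hanger','sample_rest','ring_mark','cross_mark']:
        for r in nets.masks_of(c,q)[:3]:
            m=r['region']&(d>0);print(q,'%.2f'%r['conf'],np.array(r['box']).round(), np.median(W[m],0).round(3), np.median(im[m],0))
    for q in ['probe','probe_point','ring_mark']:
        for r in nets.landmark_of(c,q)[:2]:
            a,b=np.round(r['pixel']).astype(int);print('lm',q,'%.2f'%r['conf'],a,b,W[a,b].round(3))
E
```

```text
0.0 [0.15432706 0.50134962 0.22602198] [-3.13996431e+00 -2.35625856e-04  2.84280343e+00] 0.09188287211011867
scene [-0.229  1.043  1.361]
probe 0.79 [336. 251. 348. 278.] [0.45  0.279 0.105] [ 47. 117.  14.]
probe 0.50 [318. 223. 329. 253.] [0.553 0.273 0.15 ] [86. 84. 85.]
hanger 0.82 [299. 228. 338. 272.] [0.581 0.269 0.011] [144. 142. 139.]
hanger 0.56 [216. 346. 262. 396.] [0.416 0.748 0.011] [  0. 180. 255.]
sample_rest 0.86 [348. 177. 397. 220.] [ 0.614 -0.057  0.053] [254. 254. 254.]
ring_mark 0.42 [351. 180. 398. 225.] [ 0.613 -0.056  0.053] [254. 255. 254.]
lm probe 0.73 243 321 [0.55  0.282 0.121]
lm probe 0.67 268 343 [0.45  0.275 0.073]
side [ 0.596 -0.547  0.951]
probe 0.82 [311. 206. 328. 247.] [0.563 0.257 0.15 ] [86. 84. 86.]
probe 0.71 [274. 216. 288. 259.] [0.462 0.264 0.098] [ 65. 101.  60.]
hanger 0.83 [304. 223. 350. 277.] [0.596 0.25  0.009] [130. 126. 125.]
hanger 0.70 [268. 120. 305. 165.] [0.429 0.737 0.009] [ 86. 142. 214.]
sample_rest 0.75 [367. 298. 394. 347.] [0.716 0.023 0.076] [170. 170. 172.]
lm probe 0.81 240 278 [0.457 0.261 0.078]
lm probe 0.62 230 317 [0.56  0.257 0.128]
lm ring_mark 0.49 351 340 [ 0.631 -0.044  0.057]
```

Run:
```python
import cv2,numpy as np
a=cv2.imread('pics/scene0.png')[150:300,240:440];b=cv2.imread('pics/side0.png')[190:370,240:440]
a=cv2.resize(a,(800,600),interpolation=2)
cv2.imwrite('pics/a.png',a);cv2.imwrite('pics/b.png',cv2.resize(b,(660,594),interpolation=2))
```

```text
(no output)
```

View pics/a.png

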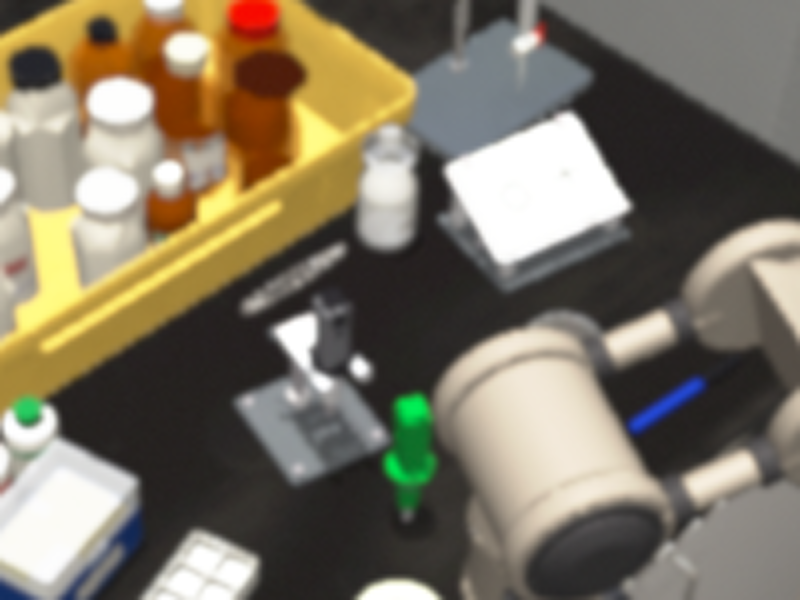

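View pics/b.png

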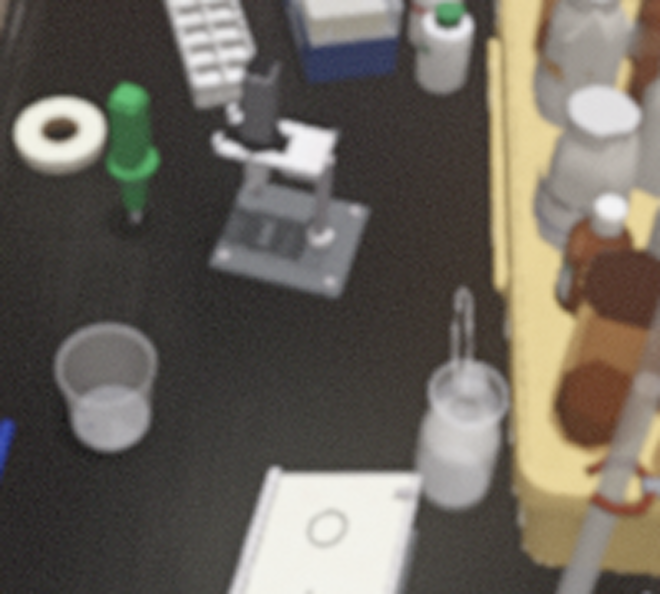

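```bash
cat >> h.py <<'E'
def go(T):
    "rows' numbers to reach tool pose T from current measured pose"
    s=robot.observe();A=np.linalg.inv(Tw(s))@T
    v=Rt.from_matrix(A[:3,:3]).as_rotvec()
    print('xyz',(A[:3,3]/.75).round(4),'r',(v/(np.pi/4)).round(4),'dist',np.linalg.norm(A[:3,3]).round(3),'deg',np.degrees(np.linalg.norm(v)).round(1))
def down(p,yaw):
    T=np.eye(4);T[:3,:3]=Rt.from_euler('xyz',[np.pi,0,yaw]).as_matrix();T[:3,3]=p;return T
E
python3 - <<'E'
from h import *
print(np.array(camera_params('wrist')['hand_eye']).round(3), camera_params('wrist')['fx'])
for c,box in [('scene',(318,218,332,256)),('side',(308,204,330,240))]:
    z=np.load(c+'0.npz');W=z['W'];im=z['im'].astype(int)
    l,t,r,b=box;P=W[t:b,l:r].reshape(-1,3);g=im[t:b,l:r].reshape(-1,3)
    k=(P[:,2]>.135)&(P[:,2]<.22)&(abs(P[:,0]-.56)<.05)&(abs(P[:,1]-.265)<.05)
    print(c,k.sum(),P[k].min(0).round(3),P[k].max(0).round(3),P[k].mean(0).round(3))
s=robot.observe();print(s['qpos'].round(3) if hasattr(s['qpos'],'round') else s['qpos'])
go(down([.50,.265,.33],2.84-.65)); go(down([.50,.265,.33],2.84))
E
```

```text
[[-0.    -0.969 -0.248  0.067]
 [ 1.    -0.    -0.001  0.001]
 [ 0.    -0.248  0.969 -0.158]
 [ 0.     0.     0.     1.   ]] 330.98717466045696
scene 145 [0.542 0.255 0.137] [0.575 0.282 0.203] [0.555 0.271 0.173]
side 241 [0.549 0.249 0.136] [0.576 0.278 0.197] [0.563 0.259 0.171]
[ 1.126  0.342  1.524 -0.     1.275 -0.146]
xyz [-0.5331 -0.1661 -0.1377] r [ 2.000e-04 -0.000e+00  8.312e-01] dist 0.431 deg 37.4
xyz [-0.5331 -0.1661 -0.1377] r [0.0002 0.     0.0036] dist 0.431 deg 0.2
```

Run:
```python
from h import *
go(down([.56,.265,.33],2.84))
```

```text
xyz [-0.6096 -0.1426 -0.1377] r [0.0002 0.     0.0036] dist 0.481 deg 0.2
```

Call:
step_arm --steps '[{"x": -0.02, "y": 0, "z": -0.138, "claw": 1}, {"x": -0.02, "y": 0, "z": -0.138, "claw": 1}, {"x": -0.61, "y": -0.143, "z": -0.138, "claw": 1}, {"x": -0.61, "y": -0.143, "z": -0.138, "claw": 1}, {"x": -0.61, "y": -0.143, "z": -0.138, "claw": 1}, {"x": -0.61, "y": -0.143, "z": -0.138, "claw": 1}, {"x": -0.61, "y": -0.143, "z": -0.138, "claw": 1}, {"x": -0.61, "y": -0.143, "z": -0.138, "claw": 1}, {"x": -0.61, "y": -0.143, "z": -0.138, "claw": 1}, {"x": -0.61, "y": -0.143, "z": -0.138, "claw": 1}, {"x": -0.61, "y": -0.143, "z": -0.138, "claw": 1}, {"x": -0.61, "y": -0.143, "z": -0.138, "claw": 1}]'

```text
$.steps[0]: bad value
```

Call:
step_arm --steps '[{"claw": 1}, {"claw": 1}, {"claw": 1}]'

```text
$.steps[0]: bad value
```

Call:
step_arm --steps '[{"x": -0.02, "y": 0, "z": -0.138, "rx": 0, "ry": 0, "rz": 0, "claw": 1}, {"x": -0.02, "y": 0, "z": -0.138, "rx": 0, "ry": 0, "rz": 0, "claw": 1}, {"x": -0.61, "y": -0.143, "z": -0.138, "rx": 0, "ry": 0, "rz": 0, "claw": 1}, {"x": -0.61, "y": -0.143, "z": -0.138, "rx": 0, "ry": 0, "rz": 0, "claw": 1}, {"x": -0.61, "y": -0.143, "z": -0.138, "rx": 0, "ry": 0, "rz": 0, "claw": 1}, {"x": -0.61, "y": -0.143, "z": -0.138, "rx": 0, "ry": 0, "rz": 0, "claw": 1}, {"x": -0.61, "y": -0.143, "z": -0.138, "rx": 0, "ry": 0, "rz": 0, "claw": 1}, {"x": -0.61, "y": -0.143, "z": -0.138, "rx": 0, "ry": 0, "rz": 0, "claw": 1}, {"x": -0.61, "y": -0.143, "z": -0.138, "rx": 0, "ry": 0, "rz": 0, "claw": 1}, {"x": -0.61, "y": -0.143, "z": -0.138, "rx": 0, "ry": 0, "rz": 0, "claw": 1}, {"x": -0.61, "y": -0.143, "z": -0.138, "rx": 0, "ry": 0, "rz": 0, "claw": 1}, {"x": -0.61, "y": -0.143, "z": -0.138, "rx": 0, "ry": 0, "rz": 0, "claw": 1}]'

```text
time: 1.9
tool_pos: [0.5256, 0.2846, 0.3285]
tool_rot: [3.141, 0.0, 2.843]
contact_force: [0.8, 0.9, 0.6]
opening: 0.0919
grip_force: 0.0
```

Call:
step_arm --steps '[{"x": 0, "y": 0, "z": 0, "rx": 0, "ry": 0, "rz": 0, "claw": 1}, {"x": 0, "y": 0, "z": 0, "rx": 0, "ry": 0, "rz": 0, "claw": 1}, {"x": 0, "y": 0, "z": 0, "rx": 0, "ry": 0, "rz": 0, "claw": 1}]'

```text
time: 2.15
tool_pos: [0.5237, 0.2861, 0.328]
tool_rot: [-3.141, -0.001, 2.842]
contact_force: [-0.8, -0.6, 0.4]
opening: 0.0916
grip_force: 0.0
```

Run:
```python
from h import *
c='wrist'
p,C,im,d=cam(c);W=cloud(p,C,d);cv2.imwrite(f'pics/w0.png',im);np.savez('w0.npz',im=im,W=W,d=d,C=C)
for q in ['probe','hanger']:
    for r in nets.masks_of(c,q)[:3]:
        m=r['region']&(d>0);print(q,'%.2f'%r['conf'],np.array(r['box']).round(), np.median(W[m],0).round(3), np.median(im[m],0))
        if q=='probe':
            k=m&(W[...,2]>.175)&(W[...,2]<.21)
            if k.sum()>50:
                P=W[k]; top=k&(abs(W[...,2]-np.percentile(P[:,2],80))<.004)
                rc=cv2.minAreaRect(W[top][:,:2].astype(np.float32)*1000);print(top.sum(),W[top].mean(0).round(4),rc)
for q in ['probe','hanger','probe_point']:
    for r in nets.landmark_of(c,q)[:2]:
        a,b=np.round(r['pixel']).astype(int);print('lm',q,'%.2f'%r['conf'],a,b,W[a,b].round(3))
```

```text
probe 0.96 [295. 233. 329. 287.] [0.55  0.27  0.178] [66. 64. 65.]
434 [0.5579 0.2678 0.1937] ((558.6430053710938, 267.3877868652344), (20.30215072631836, 20.0726375579834), 74.84358978271484)
probe 0.89 [274. 146. 310. 183.] [0.457 0.277 0.142] [ 83. 174.  60.]
hanger 0.64 [279. 213. 352. 300.] [0.576 0.273 0.008] [159. 159. 153.]
hanger 0.57 [589.   1. 639.  84.] [0.427 0.714 0.008] [ 46. 188. 255.]
lm probe 0.78 251 312 [0.547 0.27  0.153]
lm hanger 0.96 232 313 [0.557 0.264 0.009]
lm hanger 0.89 3 628 [0.393 0.732 0.008]
```

View pics/w0.png

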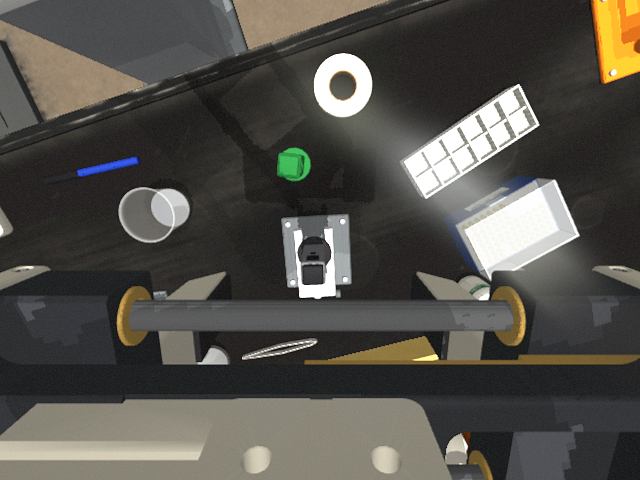

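Run:
```python
from h import *
go(down([.5583,.2676,.30],2.876)); go(down([.5583,.2676,.138],2.876))
```

```text
xyz [-0.0522 -0.0108  0.0383] r [ 0.0005  0.0005 -0.0402] dist 0.049 deg 1.8
xyz [-0.0522 -0.0109  0.2543] r [ 0.0005  0.0005 -0.0402] dist 0.195 deg 1.8
```

Call:
step_arm --steps '[{"x": -0.052, "y": -0.011, "z": 0, "rx": 0, "ry": 0, "rz": -0.04, "claw": 1}, {"x": -0.052, "y": -0.011, "z": 0, "rx": 0, "ry": 0, "rz": -0.04, "claw": 1}, {"x": -0.052, "y": -0.011, "z": 0.05, "rx": 0, "ry": 0, "rz": -0.04, "claw": 1}, {"x": -0.052, "y": -0.011, "z": 0.1, "rx": 0, "ry": 0, "rz": -0.04, "claw": 1}, {"x": -0.052, "y": -0.011, "z": 0.14, "rx": 0, "ry": 0, "rz": -0.04, "claw": 1}, {"x": -0.052, "y": -0.011, "z": 0.18, "rx": 0, "ry": 0, "rz": -0.04, "claw": 1}, {"x": -0.052, "y": -0.011, "z": 0.215, "rx": 0, "ry": 0, "rz": -0.04, "claw": 1}, {"x": -0.052, "y": -0.011, "z": 0.24, "rx": 0, "ry": 0, "rz": -0.04, "claw": 1}, {"x": -0.052, "y": -0.011, "z": 0.254, "rx": 0, "ry": 0, "rz": -0.04, "claw": 1}, {"x": -0.052, "y": -0.011, "z": 0.254, "rx": 0, "ry": 0, "rz": -0.04, "claw": 1}, {"x": -0.052, "y": -0.011, "z": 0.254, "rx": 0, "ry": 0, "rz": -0.04, "claw": 1}]'

```text
time: 3.37
tool_pos: [0.5591, 0.2669, 0.1383]
tool_rot: [3.141, 0.0, 2.874]
contact_force: [0.5, -0.2, -0.8]
opening: 0.0918
grip_force: 0.0
```

Call:
step_arm --squeeze 25 --steps '[{"x": 0, "y": 0, "z": 0, "rx": 0, "ry": 0, "rz": 0, "claw": -1}, {"x": 0, "y": 0, "z": 0, "rx": 0, "ry": 0, "rz": 0, "claw": -1}, {"x": 0, "y": 0, "z": 0, "rx": 0, "ry": 0, "rz": 0, "claw": -1}, {"x": 0, "y": 0, "z": 0, "rx": 0, "ry": 0, "rz": 0, "claw": -1}, {"x": 0, "y": 0, "z": 0, "rx": 0, "ry": 0, "rz": 0, "claw": -1}, {"x": 0, "y": 0, "z": 0, "rx": 0, "ry": 0, "rz": 0, "claw": -1}, {"x": 0, "y": 0, "z": 0, "rx": 0, "ry": 0, "rz": 0, "claw": -1}, {"x": 0, "y": 0, "z": 0, "rx": 0, "ry": 0, "rz": 0, "claw": -1}]'

```text
time: 4.03
tool_pos: [0.5589, 0.2666, 0.1378]
tool_rot: [3.142, 0.0, 2.874]
contact_force: [-0.8, -0.3, -0.3]
opening: 0.0434
grip_force: 0.0
```

Call:
step_arm --steps '[{"x": 0, "y": 0, "z": 0, "rx": 0, "ry": 0, "rz": 0, "claw": -1}, {"x": 0, "y": 0, "z": 0, "rx": 0, "ry": 0, "rz": 0, "claw": -1}, {"x": 0, "y": 0, "z": 0, "rx": 0, "ry": 0, "rz": 0, "claw": -1}, {"x": 0, "y": 0, "z": 0, "rx": 0, "ry": 0, "rz": 0, "claw": -1}, {"x": 0, "y": 0, "z": 0, "rx": 0, "ry": 0, "rz": 0, "claw": -1}, {"x": 0, "y": 0, "z": 0, "rx": 0, "ry": 0, "rz": 0, "claw": -1}, {"x": 0, "y": 0, "z": 0, "rx": 0, "ry": 0, "rz": 0, "claw": -1}]'

```text
time: 4.62
tool_pos: [0.5589, 0.2667, 0.1378]
tool_rot: [3.141, 0.0, 2.874]
contact_force: [-0.5, 0.8, -0.6]
opening: 0.0238
grip_force: 25.0
```

Call:
step_arm --steps '[{"x": 0, "y": 0, "z": -0.02, "rx": 0, "ry": 0, "rz": 0, "claw": -1}, {"x": 0, "y": 0, "z": -0.05, "rx": 0, "ry": 0, "rz": 0, "claw": -1}, {"x": 0, "y": 0, "z": -0.09, "rx": 0, "ry": 0, "rz": 0, "claw": -1}, {"x": 0, "y": 0, "z": -0.13, "rx": 0, "ry": 0, "rz": 0, "claw": -1}, {"x": 0, "y": 0, "z": -0.17, "rx": 0, "ry": 0, "rz": 0, "claw": -1}, {"x": 0, "y": 0, "z": -0.2, "rx": 0, "ry": 0, "rz": 0, "claw": -1}, {"x": 0, "y": 0, "z": -0.22, "rx": 0, "ry": 0, "rz": 0, "claw": -1}, {"x": 0, "y": 0, "z": -0.22, "rx": 0, "ry": 0, "rz": 0, "claw": -1}, {"x": 0, "y": 0, "z": -0.22, "rx": 0, "ry": 0, "rz": 0, "claw": -1}]'

```text
time: 5.37
tool_pos: [0.5589, 0.2666, 0.3027]
tool_rot: [3.141, 0.001, 2.874]
contact_force: [-0.5, 0.4, -1.4]
opening: 0.0235
grip_force: 25.0
```

Run:
```python
from h import *
for c in ['scene','side']:
    z=np.load(c+'0.npz');W=z['W'];im=z['im'];ok=z['d']>0
    # panel
    k=ok&(abs(W[...,0]-.63)<.07)&(abs(W[...,1]+.06)<.09)&(W[...,2]>.03)&(W[...,2]<.1)&(im.min(-1)>140)
    P=W[k]
    for _ in range(3):
        m=P.mean(0);n=np.linalg.svd(P-m,full_matrices=False)[2][2];n*=np.sign(n[2]);e=(P-m)@n;P=P[abs(e)<.004]
    print(c,len(P),m.round(4),n.round(3),'tilt',np.degrees(np.arccos(n[2])).round(1),'az',np.degrees(np.arctan2(-n[1],-n[0])).round(1), P.min(0).round(3),P.max(0).round(3))
    # tall things near corridor
    k=ok&(W[...,0]>.45)&(W[...,0]<.95)&(W[...,1]>-.3)&(W[...,1]<.22)&(W[...,2]>.12)
    B=(W[k][:,:2]/.05).round().astype(int)
    for b in np.unique(B,axis=0):
        q=(B==b).all(1)
        if q.sum()>3: print((b*.05).round(2),q.sum(),W[k][q][:,2].max().round(2),end='; ')
    print()
s=robot.observe();print(s['qpos'],s['tool_pos'])
go(down([.61,.03,.305],2.874))
```

```text
scene 612 [ 0.6219 -0.0659  0.0618] [-0.401  0.096  0.911] tilt 24.4 az -13.5 [ 0.561 -0.149  0.036] [0.683 0.016 0.087]
[0.7  0.05] 33 0.14; [ 0.75 -0.2 ] 280 0.57; [ 0.75 -0.15] 201 0.56; [ 0.75 -0.05] 5 0.13; [0.75 0.  ] 10 0.13; [0.75 0.05] 11 0.13; [0.75 0.1 ] 10 0.13; [0.75 0.15] 14 0.13; [0.75 0.2 ] 9 0.12; [ 0.8 -0.2] 65 0.53; [ 0.8  -0.15] 39 0.49; [ 0.8  -0.05] 8 0.12; [0.8  0.05] 18 0.18; [0.8 0.1] 181 0.18; [0.8  0.15] 5 0.17; [ 0.85 -0.2 ] 178 0.51; [ 0.85 -0.15] 68 0.52; [ 0.85 -0.05] 8 0.12; [0.85 0.05] 24 0.18; [0.85 0.1 ] 101 0.18; [0.85 0.15] 14 0.17; [0.85 0.2 ] 17 0.16; [ 0.9  -0.05] 8 0.13; [0.9 0. ] 18 0.17; [0.9  0.05] 168 0.18; [0.9 0.1] 76 0.18; [0.9  0.15] 156 0.18; [0.9 0.2] 109 0.16; [ 0.95 -0.05] 6 0.12; [0.95 0.05] 7 0.17; [0.95 0.15] 9 0.15; [0.95 0.2 ] 11 0.16; 
side 2618 [ 0.6223 -0.0749  0.0597] [-0.405  0.085  0.91 ] tilt 24.4 az -11.8 [ 0.561 -0.149  0.034] [0.688 0.013 0.084]
[0.7  0.05] 76 0.14; [ 0.75 -0.2 ] 1958 0.56; [ 0.75 -0.15] 69 0.56; [0.75 0.  ] 5 0.12; [0.75 0.05] 24 0.13; [0.75 0.15] 4 0.12; [ 0.8 -0.2] 327 0.45; [ 0.8  -0.15] 32 0.51; [0.8  0.05] 100 0.17; [0.8 0.1] 332 0.17; [0.8  0.15] 4 0.17; [ 0.85 -0.25] 52 0.38; [ 0.85 -0.2 ] 1284 0.51; [ 0.85 -0.15] 21 0.37; [ 0.85 -0.05] 5 0.12; [0.85 0.  ] 8 0.13; [0.85 0.05] 136 0.17; [0.85 0.1 ] 175 0.17; [0.85 0.15] 6 0.17; [0.9 0. ] 399 0.17; [0.9  0.05] 425 0.17; [0.9 0.1] 370 0.17; [0.9  0.15] 81 0.17; [0.9 0.2] 145 0.15; [0.95 0.  ] 24 0.14; [0.95 0.05] 58 0.17; [0.95 0.1 ] 13 0.13; [0.95 0.15] 7 0.13; [0.95 0.2 ] 38 0.16; 
[ 3.21441124e-01  4.83170588e-01  1.09779860e+00  4.12004632e-05
  1.55990832e+00 -9.81935687e-01] [0.5588938  0.26664398 0.30271338]
xyz [-0.1491 -0.2863 -0.0031] r [0.0005 0.0007 0.0002] dist 0.242 deg 0.0
```

Call:
step_arm --steps '[{"x": -0.149, "y": -0.286, "z": 0, "rx": 0, "ry": 0, "rz": 0, "claw": -1}, {"x": -0.149, "y": -0.286, "z": 0, "rx": 0, "ry": 0, "rz": 0, "claw": -1}, {"x": -0.149, "y": -0.286, "z": 0, "rx": 0, "ry": 0, "rz": 0, "claw": -1}, {"x": -0.149, "y": -0.286, "z": 0, "rx": 0, "ry": 0, "rz": 0, "claw": -1}, {"x": -0.149, "y": -0.286, "z": 0, "rx": 0, "ry": 0, "rz": 0, "claw": -1}, {"x": -0.149, "y": -0.286, "z": 0, "rx": 0, "ry": 0, "rz": 0, "claw": -1}, {"x": -0.149, "y": -0.286, "z": 0, "rx": 0, "ry": 0, "rz": 0, "claw": -1}, {"x": -0.149, "y": -0.286, "z": 0, "rx": 0, "ry": 0, "rz": 0, "claw": -1}, {"x": -0.149, "y": -0.286, "z": 0, "rx": 0, "ry": 0, "rz": 0, "claw": -1}]'

```text
time: 6.12
tool_pos: [0.6094, 0.0307, 0.3011]
tool_rot: [3.141, -0.003, 2.874]
contact_force: [-0.1, -0.7, -0.8]
opening: 0.0241
grip_force: 25.0
```

Run:
```python
from h import *
c='wrist'
p,C,im,d=cam(c);W=cloud(p,C,d);cv2.imwrite(f'pics/w1.png',im);np.savez('w1.npz',im=im,W=W,d=d,C=C)
print(robot.observe()['tool_pos'])
for q in ['probe','ring_mark','sample_rest']:
    for r in nets.masks_of(c,q)[:3]:
        m=r['region']&(d>0);print(q,'%.2f'%r['conf'],np.array(r['box']).round(), np.median(W[m],0).round(3), np.median(im[m],0))
for q in ['ring_mark','cross_mark','probe','probe_point','sample_rest']:
    for r in nets.landmark_of(c,q)[:2]:
        a,b=np.round(r['pixel']).astype(int);print('lm',q,'%.2f'%r['conf'],a,b,W[a,b].round(3))
k=(abs(W[...,0]-.63)<.07)&(abs(W[...,1]+.06)<.09)&(W[...,2]>.03)&(W[...,2]<.1)&(im.min(-1)>140)
P=W[k]
for _ in range(3):
    m=P.mean(0);n=np.linalg.svd(P-m,full_matrices=False)[2][2];n*=np.sign(n[2]);e=(P-m)@n;P=P[abs(e)<.004]
print(len(P),m.round(4),n.round(3),'tilt',np.degrees(np.arccos(n[2])).round(1),'az',np.degrees(np.arctan2(-n[1],-n[0])).round(1), P.min(0).round(3),P.max(0).round(3))
```

```text
[0.60941286 0.03134019 0.30153185]
probe 0.86 [289. 243. 356. 360.] [0.6   0.034 0.327] [31. 29. 30.]
probe 0.58 [473.   0. 554.  43.] [0.464 0.264 0.081] [34. 74. 25.]
ring_mark 0.55 [265. 232. 285. 254.] [ 0.621 -0.029  0.057] [126.5 141.  145.5]
sample_rest 0.82 [187. 190. 308. 278.] [ 0.604 -0.064  0.052] [246. 253. 253.]
lm ring_mark 0.50 244 266 [ 0.626 -0.044  0.061]
lm cross_mark 0.43 247 220 [ 0.614 -0.099  0.063]
lm probe 0.85 273 321 [0.598 0.035 0.306]
lm probe 0.60 16 505 [0.463 0.259 0.091]
lm probe_point 0.60 39 474 [ 0.457  0.271 -0.001]
lm sample_rest 0.84 235 253 [ 0.612 -0.057  0.055]
7415 [ 0.6096 -0.0652  0.0554] [-0.412  0.089  0.907] tilt 24.9 az -12.2 [ 0.56  -0.145  0.035] [0.664 0.015 0.079]
```

View pics/w1.png

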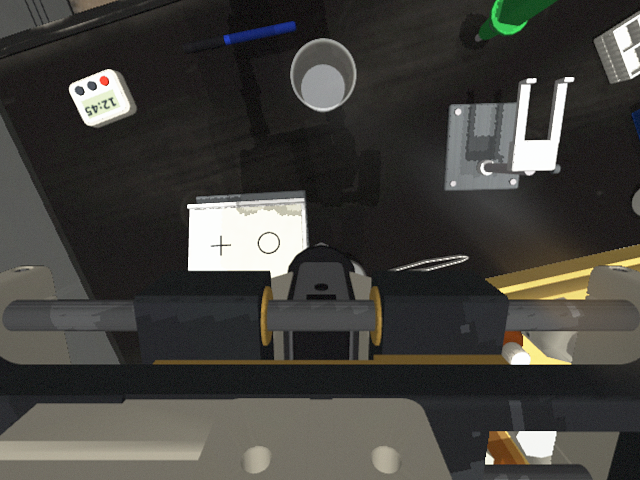

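```bash
cat > ring.py <<'E'
from h import *
def ring(im,p,C,box,n,m,thr=170,dbg=''):
    l,t,r,b=box;g=im[t:b,l:r].min(-1);k=(g<thr).astype(np.uint8)
    nl,L,st,_=cv2.connectedComponentsWithStats(k,connectivity=8)
    i=1+np.argmax(st[1:,4]);ys,xs=np.nonzero(L==i)
    D=np.stack([(xs+l-p['cx'])/p['fx'],(ys+t-p['cy'])/p['fy'],np.ones(len(xs))],1)@C[:3,:3].T
    o=C[:3,3];X=o+D*(((m-o)@n)/(D@n))[:,None]
    u=np.cross([0,0,1],n);u/=np.linalg.norm(u);v=np.cross(n,u)
    ab=np.stack([(X-m)@u,(X-m)@v],1)
    A=np.c_[2*ab,np.ones(len(ab))];s=np.linalg.lstsq(A,(ab**2).sum(1),rcond=None)[0]
    c=s[:2];R=np.sqrt(s[2]+c@c)
    print(dbg,len(xs),'centre',(m+c[0]*u+c[1]*v).round(4),'R mm',(R*1000).round(1));return m+c[0]*u+c[1]*v
E
python3 - <<'E'
from ring import *
az=np.radians(-12.2);t=np.radians(25)
n=np.array([-np.sin(t)*np.cos(az),-np.sin(t)*np.sin(az),np.cos(t)])
z=np.load('w1.npz');a=ring(z['im'],camera_params('wrist'),z['C'],(253,228,285,258),n,np.array([.6096,-.0652,.0554]),dbg='wrist')
z=np.load('side0.npz');p=camera_params('side');R=np.array(p['R']);C=np.eye(4);C[:3,:3]=R.T;C[:3,3]=-R.T@np.array(p['t'])
b=ring(z['im'],p,C,(330,340,348,360),n,np.array([.6223,-.0749,.0597]),190,'side')
c=a
print('n',n)
# target: tool z=-n, tool y nearest the present
s=robot.observe();T=Tw(s);zt=-n;y=T[:3,1]-zt*(T[:3,1]@zt);y/=np.linalg.norm(y)
G=np.eye(4);G[:3,:3]=np.c_[np.cross(y,zt),y,zt]
G[:3,3]=c+n*(.093+.04);print(G[:3,3].round(4));go(G);np.save('n.npy',n);np.save('c.npy',c)
E
```

```text
wrist 95 centre [ 0.6253 -0.0405  0.0601] R mm 13.1Traceback (most recent call last):
  File "<stdin>", line 6, in <module>
  File "ring.py", line 5, in ring
    i=1+np.argmax(st[1:,4]);ys,xs=np.nonzero(L==i)
        ~~~~~~~~~^^^^^^^^^^
    return _wrapfunc(a, 'argmax', axis=axis, out=out, **kwds)
    return bound(*args, **kwds)
ValueError: attempt to get argmax of an empty sequence
```

Run:
```python
from ring import *
az=np.radians(-12.2);t=np.radians(25)
n=np.array([-np.sin(t)*np.cos(az),-np.sin(t)*np.sin(az),np.cos(t)])
z=np.load('w1.npz');c=ring(z['im'],camera_params('wrist'),z['C'],(253,228,285,258),n,np.array([.6096,-.0652,.0554]),dbg='wrist')
z=np.load('side0.npz');p=camera_params('side');R=np.array(p['R']);C=np.eye(4);C[:3,:3]=R.T;C[:3,3]=-R.T@np.array(p['t'])
b=ring(z['im'],p,C,(330,341,348,359),n,np.array([.6223,-.0749,.0597]),225,'side')
s=robot.observe();T=Tw(s);zt=-n;y=T[:3,1]-zt*(T[:3,1]@zt);y/=np.linalg.norm(y)
G=np.eye(4);G[:3,:3]=np.c_[np.cross(y,zt),y,zt]
G[:3,3]=c+n*(.093+.04);print(G[:3,3].round(4));go(G);np.save('n.npy',n);np.save('c.npy',c)
```

```text
wrist 95 centre [ 0.6253 -0.0405  0.0601] R mm 13.1
side 94 centre [ 0.6273 -0.0418  0.0587] R mm 13.3
[ 0.5703 -0.0286  0.1806]
xyz [ 0.0301 -0.0903  0.163 ] r [-0.0282 -0.5546 -0.0062] dist 0.142 deg 25.0
```

Call:
step_arm --steps '[{"x": 0.03, "y": -0.09, "z": 0, "rx": -0.028, "ry": -0.555, "rz": -0.006, "claw": -1}, {"x": 0.03, "y": -0.09, "z": 0, "rx": -0.028, "ry": -0.555, "rz": -0.006, "claw": -1}, {"x": 0.03, "y": -0.09, "z": 0, "rx": -0.028, "ry": -0.555, "rz": -0.006, "claw": -1}, {"x": 0.03, "y": -0.09, "z": 0, "rx": -0.028, "ry": -0.555, "rz": -0.006, "claw": -1}, {"x": 0.03, "y": -0.09, "z": 0.03, "rx": -0.028, "ry": -0.555, "rz": -0.006, "claw": -1}, {"x": 0.03, "y": -0.09, "z": 0.06, "rx": -0.028, "ry": -0.555, "rz": -0.006, "claw": -1}, {"x": 0.03, "y": -0.09, "z": 0.09, "rx": -0.028, "ry": -0.555, "rz": -0.006, "claw": -1}, {"x": 0.03, "y": -0.09, "z": 0.12, "rx": -0.028, "ry": -0.555, "rz": -0.006, "claw": -1}, {"x": 0.03, "y": -0.09, "z": 0.145, "rx": -0.028, "ry": -0.555, "rz": -0.006, "claw": -1}, {"x": 0.03, "y": -0.09, "z": 0.163, "rx": -0.028, "ry": -0.555, "rz": -0.006, "claw": -1}, {"x": 0.03, "y": -0.09, "z": 0.163, "rx": -0.028, "ry": -0.555, "rz": -0.006, "claw": -1}, {"x": 0.03, "y": -0.09, "z": 0.163, "rx": -0.028, "ry": -0.555, "rz": -0.006, "claw": -1}]'

```text
time: 7.57
tool_pos: [0.5702, -0.0288, 0.1803]
tool_rot: [3.119, 0.435, 2.874]
contact_force: [0.4, -0.8, -0.9]
opening: 0.0238
grip_force: 25.0
```

Run:
```python
from h import *
n=np.load('n.npy');c=np.load('c.npy')
s=robot.observe();T=Tw(s);print(T[:3,3].round(4),np.degrees(np.arccos(-T[:3,2]@n)),s['contact_force'])
tip=T[:3,3]+T[:3,2]*.093
out=[]
for q in ['side','wrist']:
    p,C,im,d=cam(q)
    print(q,'pred tip',np.round(proj(p,C,tip),1),'ring',np.round(proj(p,C,c),1))
    for l in ['probe_point','ring_mark']:print(l,[(np.round(r['pixel'],1),round(r['conf'],2)) for r in nets.landmark_of(q,l)[:2]])
    a,b=map(int,proj(p,C,tip));
    h=60 if q=='side' else 100
    a=min(max(a,h),480-h);b=min(max(b,h),640-h);print(a-h,b-h)
    out.append(cv2.resize(im[a-h:a+h,b-h:b+h],(400,400),interpolation=cv2.INTER_CUBIC))
cv2.imwrite('pics/t.png',np.hstack(out))
```

```text
[ 0.5702 -0.0288  0.1803] 0.07372630000641983 [ 0.35579178 -0.77534784 -0.90095592]
side pred tip [338.5 330.8] ring [348.8 337.7]
probe_point []
ring_mark []
278 270
wrist pred tip [242.8 319.6] ring [232.1 320.1]
probe_point [(array([235.1, 318.1]), 0.28)]
ring_mark [(array([231.3, 319. ]), 0.73)]
142 219
```

View pics/t.png

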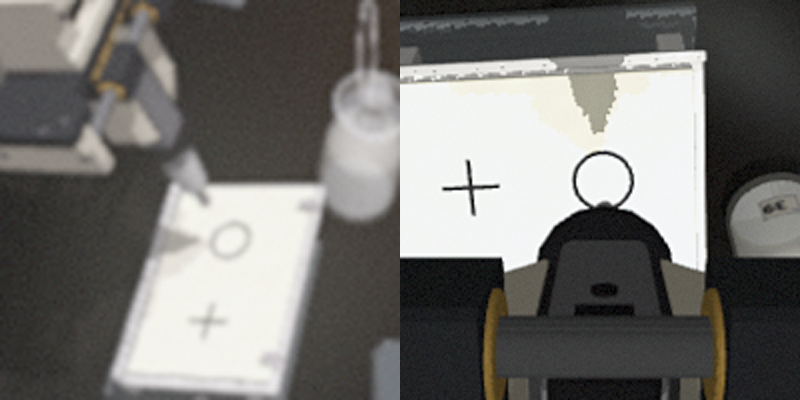

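Call:
step_arm --steps '[{"x": 0, "y": 0, "z": 0.015, "rx": 0, "ry": 0, "rz": 0, "claw": -1}, {"x": 0, "y": 0, "z": 0.028, "rx": 0, "ry": 0, "rz": 0, "claw": -1}, {"x": 0, "y": 0, "z": 0.036, "rx": 0, "ry": 0, "rz": 0, "claw": -1}, {"x": 0, "y": 0, "z": 0.042, "rx": 0, "ry": 0, "rz": 0, "claw": -1}, {"x": 0, "y": 0, "z": 0.046, "rx": 0, "ry": 0, "rz": 0, "claw": -1}, {"x": 0, "y": 0, "z": 0.048, "rx": 0, "ry": 0, "rz": 0, "claw": -1}, {"x": 0, "y": 0, "z": 0.048, "rx": 0, "ry": 0, "rz": 0, "claw": -1}, {"x": 0, "y": 0, "z": 0.048, "rx": 0, "ry": 0, "rz": 0, "claw": -1}]'

```text
time: 8.53
tool_pos: [0.5854, -0.0321, 0.148]
tool_rot: [3.119, 0.436, 2.874]
contact_force: [0.5, 0.0, -1.4]
opening: 0.0234
grip_force: 25.0
```

```bash
cat > st.py <<'E'
from h import *
n=np.load('n.npy');c=np.load('c.npy');F=[]
for _ in range(8):
    p,C,im,d=cam('wrist');s=robot.observe();F.append(np.array(s['contact_force'])@n)
T=Tw(s);tip=T[:3,3]+T[:3,2]*.093;e=tip-c
print('time',s['time'],'height of free tip over face mm',e@n*1000,'lateral',((e-n*(e@n))*1000).round(1),'F',np.mean(F).round(2),np.std(F).round(2),s['grip_force'])
cv2.imwrite('pics/last.png',cv2.resize(im[150:290,230:410],None,fx=4,fy=4,interpolation=2))
E
python3 st.py
```

```text
time 8.9333 height of free tip over face mm 3.9804245670714478 lateral [ 0.2 -0.4  0.1] F -1.45 0.6 24.99710261821747
```

Baseline force is about -1.4 N (the probe's weight). Press on by steps.

Call:
step_arm --steps '[{"x": 0, "y": 0, "z": 0.003, "rx": 0, "ry": 0, "rz": 0, "claw": -1}, {"x": 0, "y": 0, "z": 0.006, "rx": 0, "ry": 0, "rz": 0, "claw": -1}, {"x": 0, "y": 0, "z": 0.009, "rx": 0, "ry": 0, "rz": 0, "claw": -1}, {"x": 0, "y": 0, "z": 0.009, "rx": 0, "ry": 0, "rz": 0, "claw": -1}, {"x": 0, "y": 0, "z": 0.009, "rx": 0, "ry": 0, "rz": 0, "claw": -1}]'

```text
time: 9.35
tool_pos: [0.5882, -0.0328, 0.1418]
tool_rot: [3.119, 0.436, 2.874]
contact_force: [-0.7, 0.4, -0.1]
opening: 0.024
grip_force: 25.0
```

```bash
python3 st.py
```

```text
time 9.75 height of free tip over face mm -2.8411229234332174 lateral [ 0.1 -0.4  0.1] F 0.19 0.44 24.997124075889587
```

Call:
step_arm --steps '[{"x": 0, "y": 0, "z": 0.002, "rx": 0, "ry": 0, "rz": 0, "claw": -1}, {"x": 0, "y": 0, "z": 0.0045, "rx": 0, "ry": 0, "rz": 0, "claw": -1}, {"x": 0, "y": 0, "z": 0.0045, "rx": 0, "ry": 0, "rz": 0, "claw": -1}, {"x": 0, "y": 0, "z": 0.0045, "rx": 0, "ry": 0, "rz": 0, "claw": -1}, {"x": 0, "y": 0, "z": 0.0045, "rx": 0, "ry": 0, "rz": 0, "claw": -1}]'

```text
time: 10.17
tool_pos: [0.5896, -0.0331, 0.1388]
tool_rot: [3.119, 0.436, 2.874]
contact_force: [-1.2, 0.1, 0.9]
opening: 0.0242
grip_force: 25.0
```

```bash
python3 st.py
```

```text
time 10.5667 height of free tip over face mm -6.240432128795591 lateral [ 0.1 -0.4  0.1] F 1.58 0.33 24.997062385082245
```

View pics/last.png

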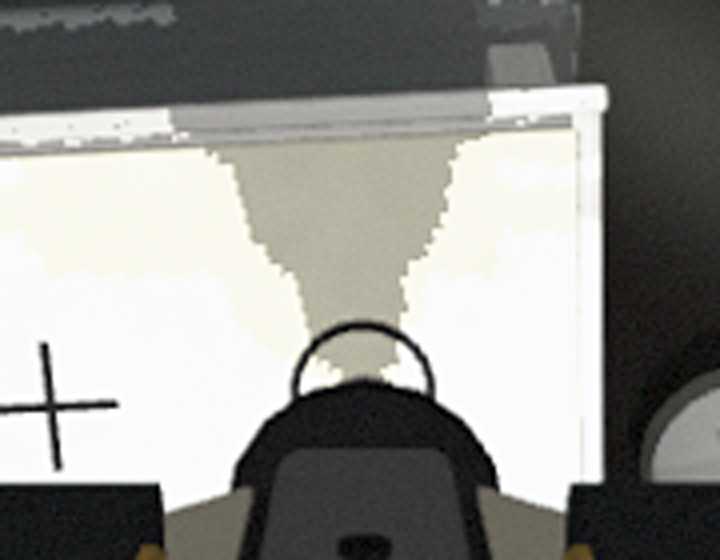

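```bash
python3 -c "
from cell import robot;print(robot.hand_in())"
```

```text
the job is handed in; nothing more can be done
None
```

I handed the job in with the gripper holding the probe square to the panel. The tip is inside the ring, about 0.5 mm from the centre I measured, pressed in about 6 mm with about 3 N. The robot's clock read about 10.6 s, and no verdict came back.

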